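# Sort out the tired spring plunger by squeezing

### The arm

A 6-joint arm with a two-finger parallel gripper is mounted at the origin on the work surface. World frame = base frame: x ahead of the robot, y to its left, z up, the work surface at z = 0. Lengths are in mm, angles in degrees, forces in N, time in s.
With the tool pointing down it reaches from about 300 to 850 mm from the base axis. Payload 4.2 kg.
Tool frame: the origin (TCP) lies midway between the tips of the shut fingers; the grasp point (between the pads) lies 19 mm behind it (env.grip_point_offset is the distance from the TCP to the grasp point, in mm); z points along the fingers, x is the direction in which the jaws open and shut, and the axes are right-handed (so a half turn about z gives the same grasp; the last joint's range is limited). The gripper opens to 91 mm and grips with 3 to 60 N. Pads are 32 mm wide; open, the fingers measure 118 mm over their backs; the gripper's body (76 mm by 178 mm) begins 60 mm behind the grasp point.
Start: joints at [-71.963, 18.312, 89.639, -0, 72.044, -1.146], TCP at [188.937, -543.089, 213.976] pointing down, gripper open.
Joint ranges: [-177.97, 177.97], [-48.28, 115.42], [12.27, 149.76], [-77.06, 257.06], [2.81, 150.46], [-146.56, 146.56]. Speed limits (degrees/s): [147.25, 147.25, 180, 180, 180, 180].

### API

Orientations are given as [roll, pitch, yaw] about the fixed x, y, z axes, in that order (R = Rz(yaw) Ry(pitch) Rx(roll)).
In Python, from workcell import env gives the robot as it stands.
- The arm moves only by the shell command python3 -m pendant 'ROWS' [FORCE]. ROWS is JSON, a list of rows, each an object with "xyz": the shift along the tool's x, y, z in m, a list of three; "roll": the turn about the tool's z in degrees; "jaw": the closure, from 0 (fully open) to 1 (shut). A call has exactly 8 rows; each row is the pose to reach, as a shift and turn from the pose commanded when the call began, along the tool's axes at that moment; what a row does not reach only later rows make up. A row lasts 1/8 s, in which the tool goes at most 62.5 mm and 10.7 degrees, less where a joint would pass 70% of its speed; a pose out of reach is approached as far as the arm can. A call with a gripper value outside its range is refused whole. The fingers move at their own pace and stop on an object; FORCE is the grip in N (left out, the last holds). Time passes only in rows, so rows that repeat a pose let the fingers close, or fill a call up. It gives the time, the measured TCP pose, the force and the opening at its end, in the units of the state.
- env.state(): the state, without advancing time (a new reading comes with each control period).
- env.grab_frame(name): name is "scene" or "top" or "wrist"; returns (picture, depth): 384x512x3 uint8, blue, green, red; 384x512 float32, mm along the optical axis (not along the pixel's ray), 0 where there is no reading.
- env.camera_params(name): a dict with "camera_matrix" (3x3 intrinsics, pixels), "cam_to_world" (4x4, takes a point from camera to world coordinates); the wrist camera has in their place "hand_eye" (4x4, takes a point from camera to tool coordinates, whose origin is the TCP and whose axes are the tool frame's). Camera axes: x right, y up, looking along -z (the intrinsics and any distortion apply to the point x, -y, -z); pixel columns grow to the right and rows downward; lengths in mm; the calibration is good to about 2 mm. A picture is of the moment at which its call begins: read the wrist's pose just before it. camera_params takes no time and is no camera call.
- env.job_done(): hands the job in, once; it reports no verdict.
The state is a dict: "time_s": time; "qpos": joint angles; "qvel": joint speeds; "effort": joint torques, N m; "ee_pos": TCP position; "ee_rot": TCP orientation; "force": force on the tool from outside, world axes, zero at the start; "torque": the same for the moment, N m; "gripper_width": finger opening in mm.
Only numpy, scipy, OpenCV 4.12 (cv2) and the standard library are available. Lean on these libraries where they do the work, as an engineer would, in place of code of your own. Each camera call takes 0.05 s, during which the arm holds its last target. There are 200 camera calls.

### The job

Two spring plungers stand on the bench, one to the robot's left and one to its right. Squeeze the left one end to end between the fingers so that its nose is pressed in, and let it go, then squeeze the right one in the same way; set the one whose nose sinks farther, the tired one, upright in the empty shallow tray, without dropping it, and leave the other standing about where it was.

Things in the scene. Friction and masses are not known exactly. Their poses are not given: they have to be found in the camera images.
- plunger_a_mid (a point): Loose spring plunger on the bench, one of two that look alike: dark steel block 34 long, 30 wide, 40 high (mm), a round bright steel nose, 16 in diameter, sticking out 16 from one end, its axis 24 above the underside; 50 long over all, 0.18 kg. This point is on the nose's axis, half-way along the 50 mm. +x points out of the nose, z up. The tired one may stand left or right.
- plunger_b_mid (a point): Loose spring plunger on the bench, one of two that look alike: dark steel block 34 long, 30 wide, 40 high (mm), a round bright steel nose, 16 in diameter, sticking out 16 from one end, its axis 24 above the underside; 50 long over all, 0.18 kg. This point is on the nose's axis, half-way along the 50 mm. +x points out of the nose, z up. The tired one may stand left or right.
- plunger_a_nose (a joint): How far plunger a's nose is pushed into its block, m: 0 fully out, 0.012 fully in; it springs back when let go. Squeezed end to end with 20 N, a tired nose sinks all the 12 mm (6 N does it), leaving 38 mm over all; a sound one sinks about 2.5 mm (8 N per mm), leaving 47 to 48 mm.
- plunger_b_nose (a joint): How far plunger b's nose is pushed into its block, m: 0 fully out, 0.012 fully in; it springs back when let go. Squeezed end to end with 20 N, a tired nose sinks all the 12 mm (6 N does it), leaving 38 mm over all; a sound one sinks about 2.5 mm (8 N per mm), leaving 47 to 48 mm.
- tray: Empty shallow aluminium tray, open on top, fixed to the bench left of both plungers: 160 x 160 mm outside, 16 high, walls and floor 4 thick. Its origin is the centre of its underside, on the bench; x and y run along its sides, z is up.
Things that resemble listed ones, but are neither listed nor needed, are in the scene too. What is shaped like the part that bears plunger_a_mid but red is not meant.

How it is judged (in metres and radians):
On the way, in this order (a step that is already met when the one before it is completed fails the run):
1. the left plunger's nose has been pressed in by squeezing it with at least about 6 N (tired: more than 6 mm, sound: more than 0.8 mm) (((world y of plunger_a_mid above -0.045 m and value of joint plunger_a_nose above 0.006 m and contact force between the fingers and plunger_a above 3 N) or (world y of plunger_b_mid above -0.045 m and value of joint plunger_b_nose above 0.0008 m and contact force between the fingers and plunger_b above 3 N))), for 0.2 s.
2. then the left plunger is let go (its nose is out again) and the right one's nose is pressed in the same way (((world y of plunger_a_mid below -0.045 m and value of joint plunger_a_nose above 0.006 m and contact force between the fingers and plunger_a above 3 N and value of joint plunger_b_nose below 0.0006 m) or (world y of plunger_b_mid below -0.045 m and value of joint plunger_b_nose above 0.0008 m and contact force between the fingers and plunger_b above 3 N and value of joint plunger_a_nose below 0.002 m))), for 0.2 s.
At the end, for the whole second after the job is handed in: The tired plunger stands upright (within 10 degrees) and at rest on the tray's floor, its middle within 60 mm of the tray's centre along each side; the sound one stands upright (within 10 degrees), at rest, within 60 mm of where it began (x of plunger_a_mid in the frame of tray between -0.06 and 0.06 m and y of plunger_a_mid in the frame of tray between -0.06 and 0.06 m and z of plunger_a_mid in the frame of tray between 0.023 and 0.033 m and angle between each of plunger_a_mid, plunger_b_mid's own z axis and vertical below 0.17 rad and linear speed of each of plunger_a, plunger_b below 0.02 m/s and distance of plunger_b_mid from where it was at the start of the episode below 0.06 m); the robot touches nothing.
It fails at once if a plunger is let go more than about 45 mm above the bench ((height (world z) of plunger_a_mid above 0.07 m and contact force between the fingers and plunger_a below 0.05 N) or (height (world z) of plunger_b_mid above 0.07 m and contact force between the fingers and plunger_b below 0.05 N)).
It also fails if it takes over 54 s, if anything falls off the work surface, if the arm or the gripper's body presses on something with over 40 N, if the wrist force passes 120 N, or if a joint passes its speed limit or range.

## Working session

There is one attempt and no reset: what is moved stays moved. The work goes in short steps, Python scripts to look and compute and a shell command to move; the robot and the scene stay as the last step left them, time stands still between calls to the robot, and variables do not carry over. Pictures are saved under pics/ and viewed, about 8 in all and at most 12, crops included, and the job is handed in when it is done.

```bash
ls; mkdir -p pics; python3 - <<'E'
from workcell import env
import cv2, numpy as np
s=env.state(); print(s['time_s'],s['ee_pos'],s['ee_rot'],s['gripper_width'],env.grip_point_offset)
for n in ("scene","top"):
    p,d=env.grab_frame(n); cv2.imwrite(f"pics/{n}0.png",p); np.save(f"pics/{n}0.npy",d)
    c=env.camera_params(n); print(n,np.round(c["camera_matrix"],1).tolist(),np.round(c["cam_to_world"],3).tolist(),[k for k in c])
print(np.round(env.camera_params("wrist")["hand_eye"],3).tolist())
E
```

```text
pics
0.0 [ 188.75979838 -542.5921736   213.13947092] [-1.79998822e+02  1.00069451e-01 -7.08177534e+01] 91.36028536897743 18.8
scene [[479.4, 0.0, 257.4], [0.0, 479.4, 194.9], [0.0, 0.0, 1.0]] [[-0.184, -0.75, 0.635, 1173.794], [0.983, -0.144, 0.114, 173.237], [0.006, 0.645, 0.764, 808.923], [0.0, 0.0, 0.0, 1.0]] ['camera_matrix', 'cam_to_world']
top [[392.9, 0.0, 252.3], [0.0, 392.9, 193.2], [0.0, 0.0, 1.0]] [[-0.015, 0.987, -0.159, 429.63], [-0.999, -0.022, -0.045, 57.517], [-0.048, 0.158, 0.986, 730.287], [0.0, 0.0, 0.0, 1.0]] ['camera_matrix', 'cam_to_world']
[[1.0, -0.0, 0.001, 0.246], [0.0, -0.97, -0.243, -66.516], [0.001, 0.243, -0.97, -171.505], [0.0, 0.0, 0.0, 1.0]]
```

View pics/top0.png

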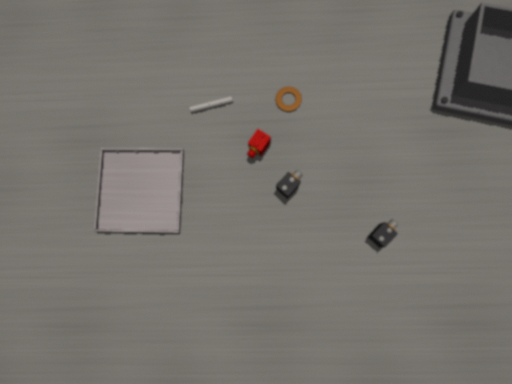

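View pics/scene0.png

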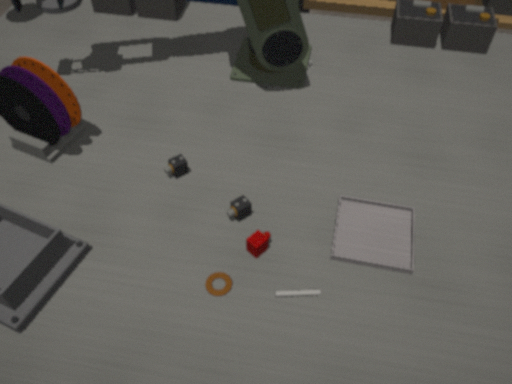

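Candidates: dark plungers with bright noses are at top (288,185) and (382,235), which is scene (239,208) and (177,166). The red look-alike at top (259,143) is not meant. The tray is at top (140,191). Next I measure them in both views.

```bash
cat > h.py <<'E'
import numpy as np, cv2
from workcell import env
from scipy.spatial.transform import Rotation as R
def T_wrist(s):
    T=np.eye(4); T[:3,:3]=R.from_euler('xyz',s['ee_rot'],degrees=True).as_matrix(); T[:3,3]=s['ee_pos']
    return T@np.array(env.camera_params('wrist')['hand_eye'])
def cloud(d,K,T):
    v,u=np.mgrid[:d.shape[0],:d.shape[1]]
    P=np.stack([(u-K[0,2])/K[0,0]*d,-(v-K[1,2])/K[1,1]*d,-d],-1)
    return P@T[:3,:3].T+T[:3,3]
def ray(u,v,K,T,z):  # point of pixel's ray at height z
    r=T[:3,:3]@np.array([(u-K[0,2])/K[0,0],-(v-K[1,2])/K[1,1],-1]); o=T[:3,3]
    return o+r*(z-o[2])/r[2]
E
python3 - <<'E'
from h import *
B={'top':{'L':(268,165,312,208),'R':(360,212,404,256),'tray':(90,140,192,242)},'scene':{'L':(220,188,262,226),'R':(158,148,196,182),'tray':(325,190,420,278)}}
for n in B:
    c=env.camera_params(n);K=np.array(c['camera_matrix']);T=np.array(c['cam_to_world'])
    d=np.load(f'pics/{n}0.npy'); P=cloud(d,K,T); im=cv2.imread(f'pics/{n}0.png')
    for k,(a,b,e,f) in B[n].items():
        Q=P[b:f,a:e].reshape(-1,3); ok=d[b:f,a:e].ravel()>0; bz=np.median(Q[ok,2]) 
        lo=bz+10 if k!='tray' else 8
        q=Q[ok&(Q[:,2]>lo)&(Q[:,2]<70)]
        r=cv2.minAreaRect(q[:,:2].astype(np.float32)) 
        t=q[q[:,2]>np.percentile(q[:,2],98)-8]
        print(n,k,'bench z',round(bz,1),len(q),'rect',np.round(r[0],1),np.round(r[1],1),round(r[2],1),'ztop',np.percentile(q[:,2],[50,90,98]).round(1),'topface',t.mean(0).round(1),np.round(cv2.minAreaRect(t[:,:2].astype(np.float32))[1],1))
t=cv2.imread('pics/top0.png');s=cv2.imread('pics/scene0.png')
f=lambda i,x,y:cv2.resize(i[y:y+60,x:x+80],(400,300),interpolation=cv2.INTER_CUBIC)
cv2.imwrite('pics/crops.png',np.vstack([np.hstack([f(t,250,155),f(t,342,205)]),np.hstack([f(s,200,178),f(s,137,136)])]))
E
```

```text
top L bench z -0.2 436 rect [562.5  19.8] [29.9 50.8] 46.3 ztop [38.8 40.8 42. ] topface [556.8  25.1  39.3] [29.8 36.6]
top R bench z 0.1 509 rect [ 469.4 -143.9] [30.1 49.6] 45.2 ztop [38.8 41.  42.1] topface [ 464.  -138.3   39.5] [29.9 36.4]
top tray bench z 2.6 936 rect [558.  304.2] [160.9 160.9] 88.1 ztop [14.3 16.1 17. ] topface [560.7 306.3  14.1] [161.  160.7]
scene L bench z 0.5 394 rect [566.2  22.1] [31.5 50.4] 47.9 ztop [36.  41.  42.2] topface [562.   27.2  39.4] [31.3 45.8]
scene R bench z 0.7 351 rect [ 473.1 -142.2] [34.1 49.9] 46.7 ztop [34.3 41.1 42.5] topface [ 468.9 -136.5   39.5] [33.9 37.2]
scene tray bench z 2.7 832 rect [559.7 306. ] [160.1 164.3] 88.1 ztop [14.2 16.8 18.1] topface [565.9 308.5  14.4] [160.1 164.3]
```

View pics/crops.png

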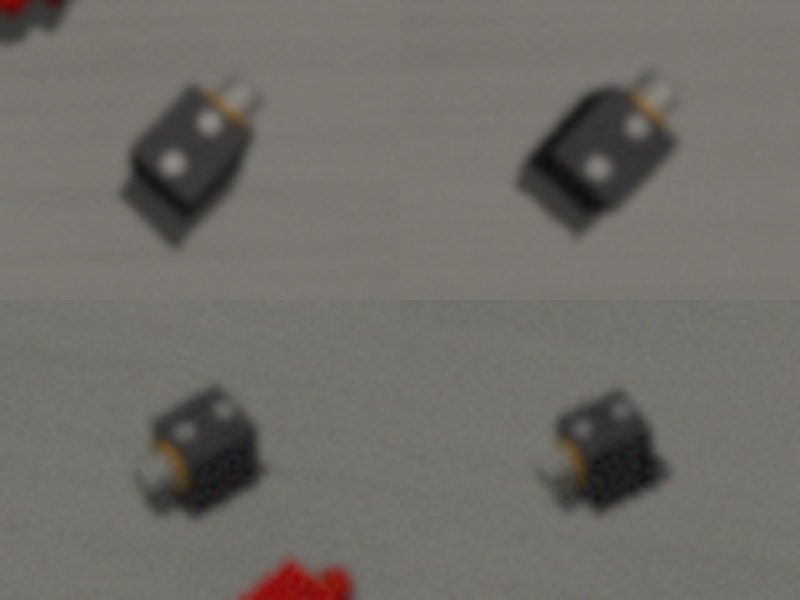

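Both are dark blocks with a bright nose, and heights (40) and footprints (30x50) match. L mid is ≈(563,20.5) at yaw ≈-43.5, R mid ≈(470,-143.5) at ≈-44.5, and the tray centre ≈(559,305). I set out for the left one.

```bash
python3 -m pendant '[{"xyz":[-0.033,-0.044,0.005],"roll":-3.4,"jaw":0},{"xyz":[-0.067,-0.088,0.01],"roll":-6.8,"jaw":0},{"xyz":[-0.1,-0.132,0.015],"roll":-10.2,"jaw":0},{"xyz":[-0.133,-0.176,0.02],"roll":-13.6,"jaw":0},{"xyz":[-0.166,-0.219,0.025],"roll":-17,"jaw":0},{"xyz":[-0.2,-0.263,0.03],"roll":-20.4,"jaw":0},{"xyz":[-0.233,-0.307,0.035],"roll":-23.8,"jaw":0},{"xyz":[-0.266,-0.35,0.04],"roll":-27,"jaw":0}]' 20
```

```text
time_s: 1.1
ee_pos: [432.8, -175.2, 173.7]
ee_rot: [180.0, -0.0, -43.7]
force: [0.4, -1.0, -0.2]
gripper_width: 91.5
```

```bash
python3 -m pendant '[{"xyz":[-0.01,-0.05,0.01],"roll":0,"jaw":0},{"xyz":[-0.02,-0.1,0.02],"roll":0,"jaw":0},{"xyz":[-0.03,-0.15,0.03],"roll":0,"jaw":0},{"xyz":[-0.04,-0.2,0.045],"roll":0,"jaw":0},{"xyz":[-0.042,-0.233,0.054],"roll":0,"jaw":0},{"xyz":[-0.042,-0.233,0.054],"roll":0,"jaw":0},{"xyz":[-0.042,-0.233,0.054],"roll":0,"jaw":0},{"xyz":[-0.042,-0.233,0.054],"roll":0,"jaw":0}]'
cat > look.py <<'E'
import sys
from h import *
s=env.state(); T=T_wrist(s); p,d=env.grab_frame('wrist'); c=env.camera_params('wrist'); K=np.array(c['camera_matrix'])
cv2.imwrite(f'pics/{sys.argv[1]}.png',p); P=cloud(d,K,T)
R0=R.from_euler('xyz',s['ee_rot'],degrees=True).as_matrix()
hi=((d>0)&(P[...,2]>10)&(P[...,2]<60)&(p[...,2].astype(int)-p[...,1]<60)).astype(np.uint8)
tc=(P-s['ee_pos'])@R0
hi&=(d>0)&(np.abs(tc[...,1])<60)&(np.abs(tc[...,0])<60)
n,l,st,_=cv2.connectedComponentsWithStats(hi.astype(np.uint8))
print(s['time_s'],np.round(s['ee_pos'],1),np.round(s['ee_rot'],1),'w',round(s['gripper_width'],1))
for i in range(1,n):
    if st[i,4]<300: continue
    q=P[l==i]; r=cv2.minAreaRect(q[:,:2].astype(np.float32)); e=(np.array([*r[0],24])-s['ee_pos'])@R0
    print(st[i],'rect',np.round(r[0],1),np.round(r[1],1),round(r[2],1),'ztop',np.percentile(q[:,2],[50,98]).round(1),'tool xy shift',e.round(1))
E
python3 look.py w1
```

```text
time_s: 2.1
ee_pos: [562.6, 19.4, 120.3]
ee_rot: [180.0, -0.0, -43.9]
force: [-0.3, -0.3, 0.6]
gripper_width: 91.1
2.1 [562.6  19.4 120.3] [180.   -0.  -43.9] w 91.1
[ 225  173   54   38 1623] rect [561.9  20.3] [30.5 50.1] 46.5 ztop [40.4 42.9] tool xy shift [-1.1 -0.2 96.3]
```

View pics/w1.png

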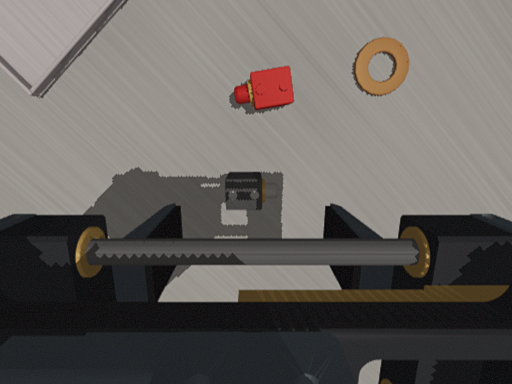

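The wrist view shows the left plunger at (245,190), aligned with the jaws and centred. The red one at (270,88) is clear. I go down and squeeze.

```bash
python3 -m pendant '[{"xyz":[-0.001,0,0.04],"roll":0,"jaw":0},{"xyz":[-0.001,0,0.075],"roll":0,"jaw":0},{"xyz":[-0.001,0,0.1],"roll":0,"jaw":0},{"xyz":[-0.001,0,0.113],"roll":0,"jaw":0},{"xyz":[-0.001,0,0.113],"roll":0,"jaw":0},{"xyz":[-0.001,0,0.113],"roll":0,"jaw":0.35},{"xyz":[-0.001,0,0.113],"roll":0,"jaw":0.4},{"xyz":[-0.001,0,0.113],"roll":0,"jaw":0.45}]' 20
python3 -m pendant '[{"xyz":[0,0,0],"roll":0,"jaw":0.6},{"xyz":[0,0,0],"roll":0,"jaw":0.8},{"xyz":[0,0,0],"roll":0,"jaw":1},{"xyz":[0,0,0],"roll":0,"jaw":1},{"xyz":[0,0,0],"roll":0,"jaw":1},{"xyz":[0,0,0],"roll":0,"jaw":1},{"xyz":[0,0,0],"roll":0,"jaw":1},{"xyz":[0,0,0],"roll":0,"jaw":1}]' 20
```

```text
time_s: 3.15
ee_pos: [562.8, 21.1, 7.6]
ee_rot: [-179.9, -0.1, -43.8]
force: [0.1, -1.1, -0.4]
gripper_width: 64.3
time_s: 4.15
ee_pos: [561.4, 21.7, 7.2]
ee_rot: [180.0, 0.1, -43.8]
force: [-3.7, 3.1, 3.8]
gripper_width: 37.6
```

37.6 mm means the left nose sank fully, so left is the tired one. I hold a little longer, release gently, lift and go over to the right one.

```bash
python3 -m pendant '[{"xyz":[0,0,0],"roll":0,"jaw":1},{"xyz":[0,0,0],"roll":0,"jaw":1},{"xyz":[0,0,0],"roll":0,"jaw":0.55},{"xyz":[0,0,0],"roll":0,"jaw":0.45},{"xyz":[0,0,0],"roll":0,"jaw":0.3},{"xyz":[0,0,0],"roll":0,"jaw":0},{"xyz":[0,0,0],"roll":0,"jaw":0},{"xyz":[0,0,0],"roll":0,"jaw":0}]' 20
python3 -m pendant '[{"xyz":[0,0,-0.03],"roll":0,"jaw":0},{"xyz":[0,0,-0.07],"roll":0,"jaw":0},{"xyz":[0,0,-0.113],"roll":0,"jaw":0},{"xyz":[0.012,0.045,-0.113],"roll":0,"jaw":0},{"xyz":[0.024,0.091,-0.113],"roll":0.3,"jaw":0},{"xyz":[0.036,0.14,-0.113],"roll":0.6,"jaw":0},{"xyz":[0.047,0.182,-0.113],"roll":0.6,"jaw":0},{"xyz":[0.047,0.182,-0.113],"roll":0.6,"jaw":0}]'
python3 look.py w2
```

```text
time_s: 5.15
ee_pos: [562.2, 21.1, 6.8]
ee_rot: [180.0, 0.0, -43.8]
force: [-0.3, -0.3, 0.2]
gripper_width: 87.3
time_s: 6.15
ee_pos: [468.9, -144.6, 120.0]
ee_rot: [180.0, 0.0, -44.6]
force: [0.1, -0.3, -0.8]
gripper_width: 90.9
6.15 [ 468.9 -144.6  120. ] [180.    0.  -44.6] w 90.9
[ 226  173   54   38 1607] rect [ 469.  -144.2] [30.5 50. ] 45.0 ztop [40.5 42.6] tool xy shift [-0.1 -0.4 96. ]
```

```bash
python3 -m pendant '[{"xyz":[0,0,0.04],"roll":0,"jaw":0},{"xyz":[0,0,0.075],"roll":0,"jaw":0},{"xyz":[0,0,0.1],"roll":0,"jaw":0},{"xyz":[0,0,0.113],"roll":0,"jaw":0},{"xyz":[0,0,0.113],"roll":0,"jaw":0},{"xyz":[0,0,0.113],"roll":0,"jaw":0.35},{"xyz":[0,0,0.113],"roll":0,"jaw":0.4},{"xyz":[0,0,0.113],"roll":0,"jaw":0.45}]' 20
python3 -m pendant '[{"xyz":[0,0,0],"roll":0,"jaw":0.6},{"xyz":[0,0,0],"roll":0,"jaw":0.8},{"xyz":[0,0,0],"roll":0,"jaw":1},{"xyz":[0,0,0],"roll":0,"jaw":1},{"xyz":[0,0,0],"roll":0,"jaw":1},{"xyz":[0,0,0],"roll":0,"jaw":1},{"xyz":[0,0,0],"roll":0,"jaw":1},{"xyz":[0,0,0],"roll":0,"jaw":1}]' 20
```

```text
time_s: 7.2
ee_pos: [470.7, -143.0, 7.6]
ee_rot: [-180.0, -0.1, -44.4]
force: [0.1, 0.7, -1.3]
gripper_width: 63.8
time_s: 8.2
ee_pos: [470.1, -142.7, 7.2]
ee_rot: [180.0, 0.0, -44.4]
force: [-2.2, 2.1, 4.2]
gripper_width: 47.4
```

47.4 mm means the right one is sound. I let it go and return to the left one with a quarter turn, to grip the block across its width.

```bash
python3 -m pendant '[{"xyz":[0,0,0],"roll":0,"jaw":1},{"xyz":[0,0,0],"roll":0,"jaw":1},{"xyz":[0,0,0],"roll":0,"jaw":0.47},{"xyz":[0,0,0],"roll":0,"jaw":0.42},{"xyz":[0,0,0],"roll":0,"jaw":0.3},{"xyz":[0,0,0],"roll":0,"jaw":0},{"xyz":[0,0,0],"roll":0,"jaw":0},{"xyz":[0,0,0],"roll":0,"jaw":0}]' 20
python3 -m pendant '[{"xyz":[0,0,-0.03],"roll":0,"jaw":0},{"xyz":[0,0,-0.07],"roll":0,"jaw":0},{"xyz":[0,0,-0.113],"roll":0,"jaw":0},{"xyz":[0,0,-0.133],"roll":0,"jaw":0},{"xyz":[0,0,-0.133],"roll":0,"jaw":0},{"xyz":[0,0,-0.133],"roll":0,"jaw":0},{"xyz":[0,0,-0.133],"roll":0,"jaw":0},{"xyz":[0,0,-0.133],"roll":0,"jaw":0}]'
python3 look.py w3; python3 -c "
from workcell import env
print(env.state()['qpos'])"
```

```text
time_s: 9.2
ee_pos: [470.3, -142.8, 6.9]
ee_rot: [180.0, -0.0, -44.4]
force: [0.4, 0.7, 0.2]
gripper_width: 89.6
time_s: 10.2
ee_pos: [469.8, -142.7, 139.0]
ee_rot: [179.9, 0.1, -44.4]
force: [-0.8, -0.0, -0.0]
gripper_width: 91.2
10.2 [ 469.8 -142.7  139. ] [ 1.799e+02  1.000e-01 -4.440e+01] w 91.2
[ 229  172   50   35 1402] rect [ 469.1 -144.3] [30.5 49.6] 44.4 ztop [40.5 42.9] tool xy shift [  0.8   1.6 115. ]
[-1.82314490e+01  1.45247404e+01  1.06800439e+02 -7.72992916e-03
  5.87575402e+01  2.61884371e+01]
```

```bash
python3 -m pendant '[{"xyz":[-0.007,-0.023,0],"roll":-10,"jaw":0},{"xyz":[-0.014,-0.046,0],"roll":-20,"jaw":0},{"xyz":[-0.021,-0.07,0],"roll":-30,"jaw":0},{"xyz":[-0.028,-0.095,0],"roll":-40,"jaw":0},{"xyz":[-0.036,-0.12,0],"roll":-50,"jaw":0},{"xyz":[-0.044,-0.145,0.005],"roll":-60,"jaw":0},{"xyz":[-0.051,-0.165,0.01],"roll":-70,"jaw":0},{"xyz":[-0.057,-0.181,0.02],"roll":-80,"jaw":0}]'
python3 -m pendant '[{"xyz":[0,0,0],"roll":-5,"jaw":0},{"xyz":[0,0,0],"roll":-10,"jaw":0},{"xyz":[0,0,0],"roll":-10,"jaw":0},{"xyz":[0,0,0],"roll":-10,"jaw":0},{"xyz":[0,0,0],"roll":-10,"jaw":0},{"xyz":[0,0,0],"roll":-10,"jaw":0},{"xyz":[0,0,0],"roll":-10,"jaw":0},{"xyz":[0,0,0],"roll":-10,"jaw":0}]'
python3 look.py w4
```

```text
time_s: 11.25
ee_pos: [556.9, 27.2, 119.6]
ee_rot: [180.0, -0.0, 35.9]
force: [-0.1, 0.0, -0.2]
gripper_width: 91.0
time_s: 12.25
ee_pos: [556.3, 26.3, 120.0]
ee_rot: [180.0, -0.0, 45.6]
force: [0.4, 0.2, 0.0]
gripper_width: 91.4
12.25 [556.3  26.3 120. ] [180.   -0.   45.6] w 91.4
[ 238  175   33   54 1501] rect [563.1  20. ] [29.7 50.1] 46.4 ztop [40.5 42.7] tool xy shift [ 0.3  9.3 96. ]
```

View pics/w4.png

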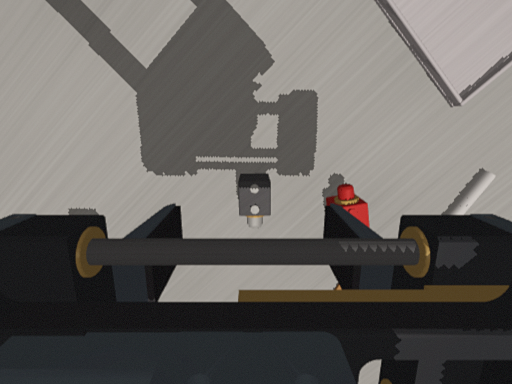

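The tired plunger is upright at (255,195) with its nose toward tool +y and well aligned. The red one's edge at (326,208) is only about 7 mm outside the open finger, so I go down with the jaws partly closed.

```bash
python3 -m pendant '[{"xyz":[0,0.001,0],"roll":0,"jaw":0.35},{"xyz":[0,0.001,0],"roll":0,"jaw":0.35},{"xyz":[0,0.001,0.02],"roll":0.5,"jaw":0.35},{"xyz":[0,0.001,0.055],"roll":0.5,"jaw":0.35},{"xyz":[0,0.001,0.09],"roll":0.5,"jaw":0.35},{"xyz":[0,0.001,0.113],"roll":0.5,"jaw":0.35},{"xyz":[0,0.001,0.113],"roll":0.5,"jaw":0.35},{"xyz":[0,0.001,0.113],"roll":0.5,"jaw":0.45}]' 30
python3 -m pendant '[{"xyz":[0,0,0],"roll":0,"jaw":0.6},{"xyz":[0,0,0],"roll":0,"jaw":0.8},{"xyz":[0,0,0],"roll":0,"jaw":1},{"xyz":[0,0,0],"roll":0,"jaw":1},{"xyz":[0,0,0],"roll":0,"jaw":1},{"xyz":[0,0,0],"roll":0,"jaw":1},{"xyz":[0,0,-0.01],"roll":0,"jaw":1},{"xyz":[0,0,-0.02],"roll":0,"jaw":1}]' 30
```

```text
time_s: 13.3
ee_pos: [557.8, 25.6, 7.8]
ee_rot: [179.9, -0.1, 45.1]
force: [-0.8, 0.8, 0.6]
gripper_width: 52.3
time_s: 14.3
ee_pos: [556.2, 25.6, 27.0]
ee_rot: [-179.9, 0.1, 45.1]
force: [-0.4, -0.1, -2.5]
gripper_width: 29.6
```

Held at 29.6 mm, and the weight shows in the force. I lift and carry it to the tray.

```bash
python3 -m pendant '[{"xyz":[0,0,-0.03],"roll":0,"jaw":1},{"xyz":[0,0,-0.06],"roll":0,"jaw":1},{"xyz":[0.03,-0.03,-0.06],"roll":0,"jaw":1},{"xyz":[0.065,-0.067,-0.06],"roll":0,"jaw":1},{"xyz":[0.1,-0.103,-0.06],"roll":0,"jaw":1},{"xyz":[0.135,-0.139,-0.06],"roll":0,"jaw":1},{"xyz":[0.17,-0.174,-0.06],"roll":0,"jaw":1},{"xyz":[0.199,-0.204,-0.06],"roll":0,"jaw":1}]'
python3 -m pendant '[{"xyz":[0,0,0],"roll":0,"jaw":1},{"xyz":[0,0,0],"roll":0,"jaw":1},{"xyz":[0,0,0.02],"roll":0,"jaw":1},{"xyz":[0,0,0.04],"roll":0,"jaw":1},{"xyz":[0,0,0.058],"roll":0,"jaw":1},{"xyz":[0,0,0.058],"roll":0,"jaw":1},{"xyz":[0,0,0.058],"roll":0,"jaw":1},{"xyz":[0,0,0.058],"roll":0,"jaw":1}]'
python3 - <<'E'
from h import *
s=env.state();print(s['ee_pos'],s['force'],s['gripper_width'])
p,_=env.grab_frame('scene'); cv2.imwrite('pics/s2.png',cv2.resize(p[100:300,130:450],None,fx=2,fy=2))
E
```

```text
time_s: 15.3
ee_pos: [552.5, 312.3, 87.0]
ee_rot: [-180.0, 0.0, 45.1]
force: [-0.1, -0.6, -2.7]
gripper_width: 30.0
time_s: 16.3
ee_pos: [553.7, 310.8, 29.9]
ee_rot: [180.0, -0.1, 45.1]
force: [0.5, -0.4, -2.9]
gripper_width: 29.7
[553.6678055  310.79477011  29.8712196 ] [ 0.46922181 -0.36294948 -2.94143932] 29.71621141711964
```

View pics/s2.png

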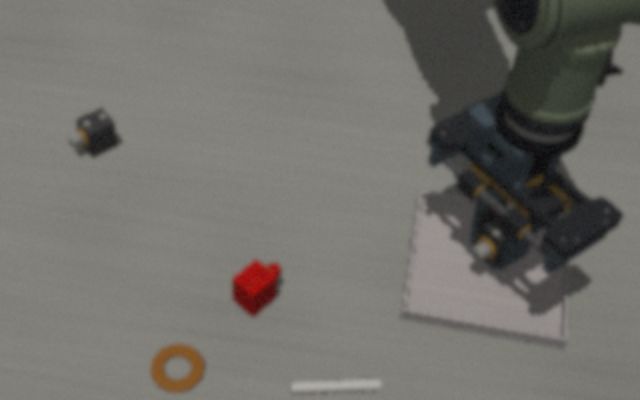

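The plunger hangs upright over the tray (nose at crop (485,248)), and the other one stands at (95,130). Lowering gently onto the tray floor.

```bash
python3 -m pendant '[{"xyz":[0,0,0.007],"roll":0,"jaw":1},{"xyz":[0,0,0.012],"roll":0,"jaw":1},{"xyz":[0,0,0.015],"roll":0,"jaw":1},{"xyz":[0,0,0.016],"roll":0,"jaw":1},{"xyz":[0,0,0.017],"roll":0,"jaw":1},{"xyz":[0,0,0.018],"roll":0,"jaw":1},{"xyz":[0,0,0.018],"roll":0,"jaw":1},{"xyz":[0,0,0.018],"roll":0,"jaw":1}]'
```

```text
time_s: 17.35
ee_pos: [553.1, 310.6, 11.9]
ee_rot: [180.0, -0.0, 45.1]
force: [-2.2, -0.5, 5.3]
gripper_width: 30.0
```

The force went from -2.9 to +5.3, so it is standing on the floor. I release and retreat.

```bash
python3 -m pendant '[{"xyz":[0,0,0],"roll":0,"jaw":0.65},{"xyz":[0,0,0],"roll":0,"jaw":0.6},{"xyz":[0,0,0],"roll":0,"jaw":0.5},{"xyz":[0,0,0],"roll":0,"jaw":0.4},{"xyz":[0,0,0],"roll":0,"jaw":0.4},{"xyz":[0,0,0],"roll":0,"jaw":0.4},{"xyz":[0,0,-0.02],"roll":0,"jaw":0.4},{"xyz":[0,0,-0.05],"roll":0,"jaw":0.4}]'
python3 -m pendant '[{"xyz":[0,0,-0.03],"roll":0,"jaw":0.4},{"xyz":[0,0,-0.06],"roll":0,"jaw":0.2},{"xyz":[0,0,-0.07],"roll":0,"jaw":0},{"xyz":[0,0,-0.07],"roll":0,"jaw":0},{"xyz":[0,0,-0.07],"roll":0,"jaw":0},{"xyz":[0,0,-0.07],"roll":0,"jaw":0},{"xyz":[0,0,-0.07],"roll":0,"jaw":0},{"xyz":[0,0,-0.07],"roll":0,"jaw":0}]'
sed -i 's/>10)/>20)/' look.py; python3 look.py w5
```

```text
time_s: 18.35
ee_pos: [552.3, 310.2, 60.4]
ee_rot: [-180.0, 0.1, 45.1]
force: [0.0, -0.3, 0.6]
gripper_width: 54.6
time_s: 19.35
ee_pos: [552.9, 310.6, 130.6]
ee_rot: [-180.0, 0.0, 45.1]
force: [0.2, -0.5, 0.3]
gripper_width: 90.9
19.35 [552.9 310.6 130.6] [-180.     0.    45.1] w 90.9
[ 237  173   32   52 1401] rect [557.5 304.3] [29.7 50.3] 45.6 ztop [44.5 46.6] tool xy shift [ -1.2   7.6 106.6]
```

View pics/w5.png

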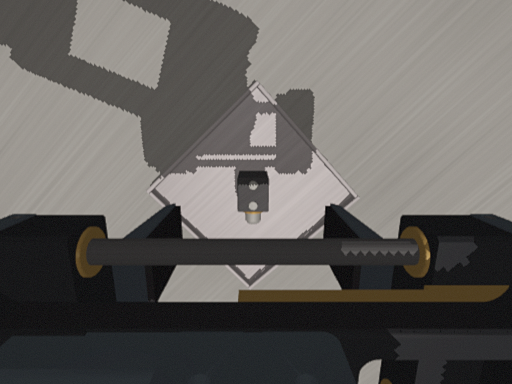

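The plunger stands upright in the tray at (253,192), its top at 44.5 mm (4 floor + 40), about 2 mm from the tray centre. I hand in.

```bash
python3 -c "
from workcell import env
print(env.job_done())"
```

```text
the job is handed in; nothing more can be done
None
```

I squeezed the left plunger at 20 N and it closed to 37.6 mm over all, so it is the tired one. The right one only closed to 47.4 mm, so it is sound. I then gripped the left one across its block, carried it to the tray, set it down and let it go, and handed the job in at about 19.4 s.

**Tired plunger:** the last wrist measurement puts it upright with its middle at (557.5, 304.3), about 2 mm from the tray centre. Its top is at 44.5 mm, which is the 4 mm tray floor plus the 40 mm block.

**Sound plunger:** after its squeeze I measured its middle at (469.1, -144.3), within 1 mm of where it had been just before. A later scene picture showed it still standing.

The gripper was clear of everything at hand-in. No check failed. The cameras differed by up to about 4 mm, which did not matter for the grasps or the placing.

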